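# Sort the control-panel spares into their trays

### The job

Sort the five loose control-panel spares on the desk into the three spares trays: each tray has a sample of its kind fixed on the ledge behind it, so both mushroom push-buttons go in one tray, both relays in another and the selector switch in the third. Stand every part upright on its tray's floor, and leave the mug and the roll of tape where they are.

Things in the scene. Friction and masses are not known exactly. Their poses are not given: they have to be found in the camera images.
- mushroom1_mid (a point): centre (half-way up, 35 mm above its underside) of mushroom push-button no. 1 of two alike, standing upright, 70 mm tall: a black square body 40 x 40 mm and 40 mm tall (its sides along the point's x and y), above it a 34 mm steel collar, a stem and a domed grey mushroom head 38 mm across. About 90 g. z points up through the head. Loose.
- mushroom2_mid (a point): centre (half-way up, 35 mm above its underside) of mushroom push-button no. 2 of two alike, standing upright, 70 mm tall: a black square body 40 x 40 mm and 40 mm tall (its sides along the point's x and y), above it a 34 mm steel collar, a stem and a domed grey mushroom head 38 mm across. About 90 g. z points up through the head. Loose.
- relay1_mid (a point): centre (half-way up, 31 mm above its underside) of plug-in relay no. 1 of two alike, standing upright, a plain flat-topped rectangular block 62 mm tall, 38 mm along the point's x and 30 mm along its y: black base 12 mm high (down), grey cover with a pale plate on top. About 70 g. z points up. Loose.
- relay2_mid (a point): centre (half-way up, 31 mm above its underside) of plug-in relay no. 2 of two alike, standing upright, a plain flat-topped rectangular block 62 mm tall, 38 mm along the point's x and 30 mm along its y: black base 12 mm high (down), grey cover with a pale plate on top. About 70 g. z points up. Loose.
- selector_mid (a point): centre (half-way up, 31 mm above its underside) of the selector switch, standing upright, 62 mm tall: a black square body 40 x 40 mm and 38 mm tall (its sides along the point's x and y), above it a 34 mm steel collar 10 mm high and a narrow black bar handle 32 x 9 x 14 mm along x. About 80 g. z points up through the handle. Loose.
- tray_mushroom: mushroom tray, fixed: open aluminium tray 110 mm (x) by 150 mm (y), walls 4 mm, rim 20 mm and inner floor 4 mm above the table; two parts fit side by side along y. Beyond its +x wall a ledge 50 x 80 mm at rim height bears a fixed sample at x = +82 mm: mushroom head and collar, top 50 mm up. The trays differ only in the sample. Origin: centre of the tray's underside, at table height; z up.
- tray_relay: relay tray, fixed: open aluminium tray 110 mm (x) by 150 mm (y), walls 4 mm, rim 20 mm and inner floor 4 mm above the table; two parts fit side by side along y. Beyond its +x wall a ledge 50 x 80 mm at rim height bears a fixed sample at x = +82 mm: relay top, 38 x 30 mm, top 48 mm up. The trays differ only in the sample. Origin: centre of the tray's underside, at table height; z up.
- tray_selector: selector tray, fixed: open aluminium tray 110 mm (x) by 150 mm (y), walls 4 mm, rim 20 mm and inner floor 4 mm above the table; two parts fit side by side along y. Beyond its +x wall a ledge 50 x 80 mm at rim height bears a fixed sample at x = +82 mm: collar and bar handle, top 44 mm up. The trays differ only in the sample. Origin: centre of the tray's underside, at table height; z up.
- mug: white mug standing on the desk among the trays, 72 mm across, 80 mm tall, handle at its +y side; origin at the centre of its underside. Must stay where it is.
- tape: black roll of tape lying flat among the trays, 68 mm across, 19 mm tall, 38 mm hole; origin at the centre of its underside. Must stay where it is.
There are look-alikes about, which are no part of the job. What is shaped like the part that bears mushroom1_mid but blue is not meant.

How it is judged (in metres and radians):
At the end, for the whole second after the job is handed in: Each part stands in the tray with the sample of its kind: centre within 45 mm (tray x) and 65 mm (tray y) of the tray's centre, on the tray floor (height within 6 mm), upright within 0.15 rad, released and at rest; mug and tape not moved over 25 mm (x of mushroom1_mid in the frame of tray_mushroom between -0.045 and 0.045 m and y of mushroom1_mid in the frame of tray_mushroom between -0.065 and 0.065 m and z of mushroom1_mid in the frame of tray_mushroom between 0.033 and 0.045 m and angle between each of mushroom1_mid, mushroom2_mid, relay1_mid, relay2_mid, selector_mid's own z axis and vertical below 0.15 rad and linear speed of each of mushroom1, mushroom2, relay1, relay2, selector below 0.02 m/s and x of mushroom2_mid in the frame of tray_mushroom between -0.045 and 0.045 m and y of mushroom2_mid in the frame of tray_mushroom between -0.065 and 0.065 m and z of mushroom2_mid in the frame of tray_mushroom between 0.033 and 0.045 m and x of relay1_mid in the frame of tray_relay between -0.045 and 0.045 m and y of relay1_mid in the frame of tray_relay between -0.065 and 0.065 m and z of relay1_mid in the frame of tray_relay between 0.029 and 0.041 m and x of relay2_mid in the frame of tray_relay between -0.045 and 0.045 m and y of relay2_mid in the frame of tray_relay between -0.065 and 0.065 m and z of relay2_mid in the frame of tray_relay between 0.029 and 0.041 m and x of selector_mid in the frame of tray_selector between -0.045 and 0.045 m and y of selector_mid in the frame of tray_selector between -0.065 and 0.065 m and z of selector_mid in the frame of tray_selector between 0.029 and 0.041 m); the robot touches nothing.
It fails at once if the mug is moved more than 25 mm or tipped over (distance of mug from where it was at the start of the episode above 0.025 m or angle between mug's own z axis and vertical above 0.5 rad).
It fails at once if the roll of tape is moved more than 25 mm or tipped over (distance of tape from where it was at the start of the episode above 0.025 m or angle between tape's own z axis and vertical above 0.5 rad).
It also fails if it takes over 120 s, if anything falls off the work surface, if the arm or the gripper's body presses on something with over 40 N, if the wrist force passes 120 N, or if a joint passes its speed limit or range.

### The arm

A 6-joint arm with a two-finger parallel gripper is mounted at the origin on the work surface. World frame = base frame: x ahead of the robot, y to its left, z up, the work surface at z = 0. Lengths are in m, angles in degrees, forces in N, time in s.
With the tool pointing down it reaches from about 0.325 to 0.85 m from the base axis. Payload 4.4 kg.
Tool frame: the origin (TCP) lies between the finger pads; the fingertips stand 14 mm ahead of it and the grasp point (between the pads) lies 5 mm behind it; z points along the fingers, y is the line along which they close (so a half turn about z gives the same grasp; the last joint's range is limited). The gripper opens to 94 mm and grips with 3 to 60 N. Pads are 16 mm wide; open, the fingers measure 119 mm over their backs; the gripper's body (75 mm by 177 mm) begins 78 mm behind the grasp point.
Start: joints at [-80.128, 11.837, 88.321, -0, 79.842, -8.623], TCP at [0.182, -0.545, 0.219] pointing down, gripper open.
Joint ranges: [-156.59, 156.59], [-49.26, 127.26], [12.9, 141.05], [-63.56, 243.56], [4.71, 150.69], [-161.64, 161.64]. Speed limits (degrees/s): [159.86, 159.86, 180, 180, 180, 180].

### API

Orientations are given as a 3x3 rotation matrix whose columns are the frame's x, y, z axes.
In Python, from workcell import arm gives the robot as it stands.
- The arm moves only by the shell command python3 -m creep 'ROWS' [OPENING] [FORCE]. ROWS is text: rows parted by semicolons, each of 4 numbers parted by spaces: the shift along the tool's x, y, z in cm, then the turn about the tool's z in degrees. In form: dx dy dz twist; .... A call has 1 to 12 rows; each row shifts and turns the commanded pose from where the row before left it, along the tool's axes as they then stand; what a row does not reach is not made up. A row lasts 1/12 s, in which the tool goes at most 41.7 mm and 7.16 degrees, less where a joint would pass 70% of its speed; a pose out of reach is approached as far as the arm can. A call with a gripper value outside its range is refused whole. OPENING is the closure in counts, from 0 (fully open) to 255 (shut), set as the call begins (- or left out, the last holds). The fingers move at their own pace and stop on an object; FORCE is the grip in N (left out, the last holds). Time passes only in rows, so rows that do not move let the fingers close. It gives the time, the measured TCP pose, the force, the opening and the grip force at its end, in the units of the state.
- arm.state(): the state, without advancing time (a new reading comes with each control period).
- arm.capture(name): name is "scene" or "top" or "wrist"; returns a dict with "image" (400x640x3 uint8, red, green, blue), "vfov" (degrees; the focal length in pixels is half the picture's height over the tangent of half this angle, whatever the lens; pixels are square), "cx", "cy" (the principal point, pixels), "R" (3x3) and "t" (3): a world point X has camera coordinates R X + t. Camera axes: x right, y down, z forward; pixel columns grow to the right and rows downward; lengths in m; the calibration is good to about 2 mm. A picture is of the moment at which its call begins. There is no depth.
- arm.hand_in(): hands the job in; it is judged then, once.
The state is a dict: "clock": time; "q": joint angles; "dq": joint speeds; "joint_torque": joint torques, N m; "tool_pos": TCP position; "tcp_rot": TCP orientation; "wrist_force": force on the tool from outside, world axes, zero at the start; "ft_torque": the same for the moment, N m; "opening": finger opening in m; "grasp_force": force on a finger pad.
Only numpy, scipy, OpenCV 4.12 (cv2) and the standard library are available. Lean on these libraries where they do the work, as an engineer would, in place of code of your own. Each camera call takes 0.05 s, during which the arm holds its last target. There are 200 camera calls.

## Working session

There is one attempt and no reset: what is moved stays moved. The work goes in short steps, Python scripts to look and compute and a shell command to move; the robot and the scene stay as the last step left them, time stands still between calls to the robot, and variables do not carry over. Pictures are saved under pics/ and viewed, at most 14 in all, crops included, and the job is handed in when it is done.

```bash
mkdir -p pics; ls; python3 - <<'E'
from workcell import arm
import cv2,pickle,numpy as np
for n in("scene","top"):
    c=arm.capture(n); pickle.dump(c,open(f"pics/{n}0.pkl","wb"))
    print(n,c["vfov"],c["cx"],c["cy"],c["R"],c["t"])
    cv2.imwrite(f"pics/{n}0.png",cv2.resize(c["image"][...,::-1],(800,500)))
s=arm.state();print(s)
E
```

```text
pics
scene 51.464152289410144 322.245393419565 189.09471372111832 [[ 0.7100607   0.7040463   0.011516  ]
 [ 0.55392707 -0.54841271 -0.62642501]
 [-0.43471669  0.4511788  -0.77939661]] [-0.41448844 -0.27522163  1.28075949]
top 43.14698463737549 322.3860117637245 207.03116337874255 [[ 0.01964861 -0.99975731  0.00996237]
 [-0.99671902 -0.02036949 -0.0783344 ]
 [ 0.07851831 -0.00839052 -0.99687736]] [-0.01366845  0.58540239  1.18829421]
{'clock': 0.1, 'q': array([-8.01287551e+01,  1.18809393e+01,  8.83965466e+01, -8.51321625e-04,
        7.98416199e+01, -8.62289036e+00]), 'dq': array([ 0.08451048, -0.15372454, -0.1939678 ,  0.02060168,  0.05878677,
       -0.08054573]), 'joint_torque': array([-9.54514762e-04, -3.71868324e+01, -2.82293469e+01,  6.99247909e-02,
        3.11469112e-02, -5.19821788e-05]), 'tool_pos': array([ 0.18225775, -0.54460573,  0.21839187]), 'tcp_rot': array([[ 9.48355348e-01,  3.17209703e-01, -3.70784908e-04],
       [ 3.17209780e-01, -9.48353189e-01,  2.04550312e-03],
       [ 2.97218387e-04, -2.05748042e-03, -9.99997839e-01]]), 'wrist_force': array([-0.14665748,  0.05800662, -0.04592916]), 'ft_torque': array([ 0.02463066, -0.01084453,  0.00896959]), 'grasp_force': 0.0, 'opening': 0.09391732808985358}
```

View pics/top0.png

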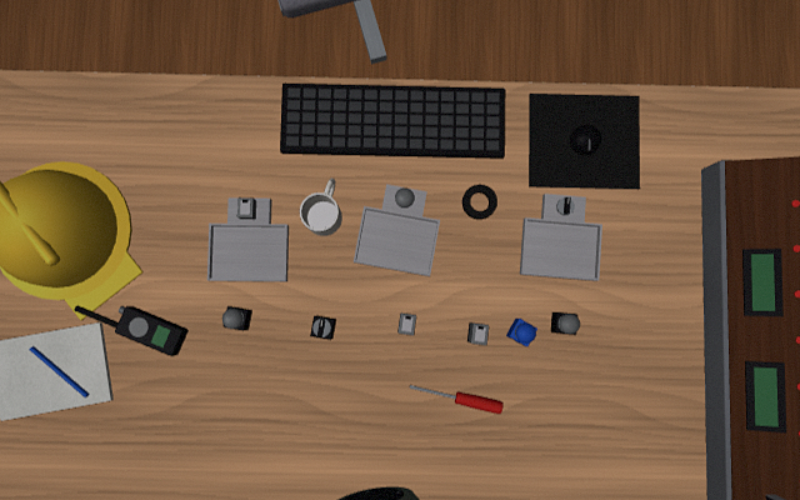

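View pics/scene0.png

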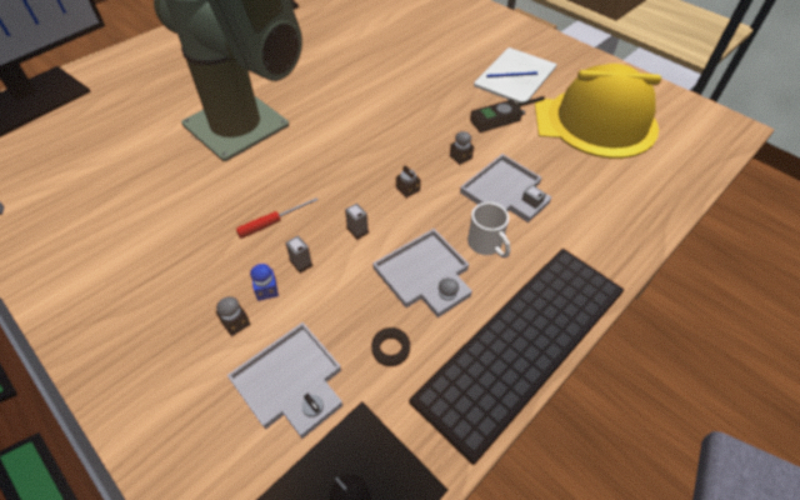

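Top view, in 800×500 px. Samples: relay at (246,208), mushroom at (405,197), selector at (564,206).

- **Mushrooms:** (236,319), (522,332) and (566,323). The one at 522 is blue, so it is the look-alike; the two grey ones are meant.
- **Selector:** (322,327).
- **Relays:** (407,324) and (479,333).

I'll confirm this in enlarged crops.

```bash
python3 - <<'E'
import cv2,pickle,numpy as np
im=pickle.load(open("pics/top0.pkl","rb"))["image"][...,::-1]
def crop(x0,y0,w,h,s):
    o=cv2.resize(im[y0:y0+h,x0:x0+w],None,fx=s,fy=s,interpolation=cv2.INTER_CUBIC)
    o=cv2.convertScaleAbs(o,alpha=1.6,beta=15)
    for k in range(-(-x0//10)*10,x0+w,10):
        cv2.line(o,((k-x0)*s,0),((k-x0)*s,6),(0,255,0),1)
        if k%20==0: cv2.putText(o,str(k),((k-x0)*s,17),0,.35,(0,255,0),1)
    for k in range(-(-y0//10)*10,y0+h,10):
        cv2.line(o,(0,(k-y0)*s),(6,(k-y0)*s),(0,255,0),1);cv2.putText(o,str(k),(8,(k-y0)*s+4),0,.35,(0,255,0),1)
    return o
cv2.imwrite("pics/c1.png",np.vstack([crop(170,240,160,50,5),crop(315,240,160,50,5)]))
cv2.imwrite("pics/c2.png",np.vstack([crop(160,140,200,88,4)]))
cv2.imwrite("pics/c3.png",np.vstack([crop(280,140,200,88,4)]))
E
```

```text
(no output)
```

View pics/c1.png

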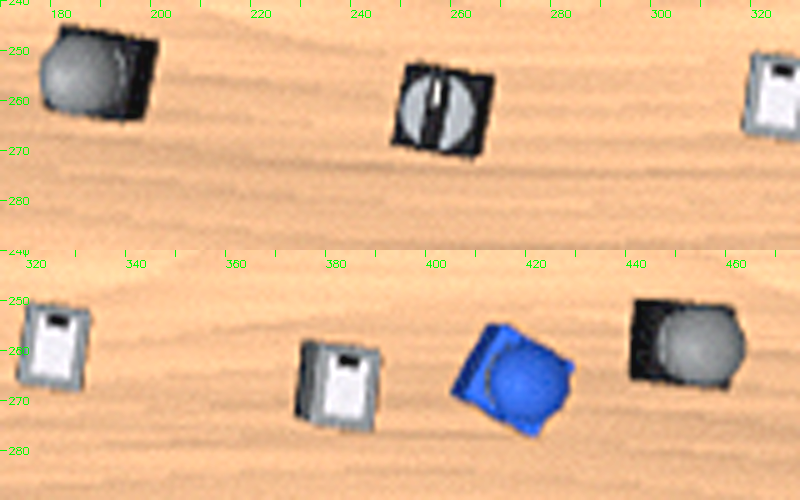

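View pics/c2.png

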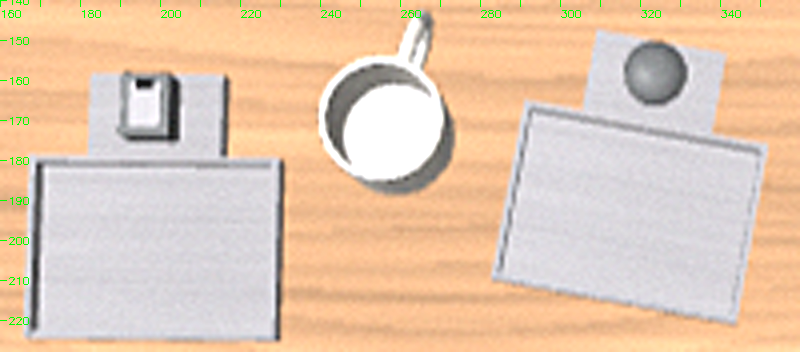

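View pics/c3.png

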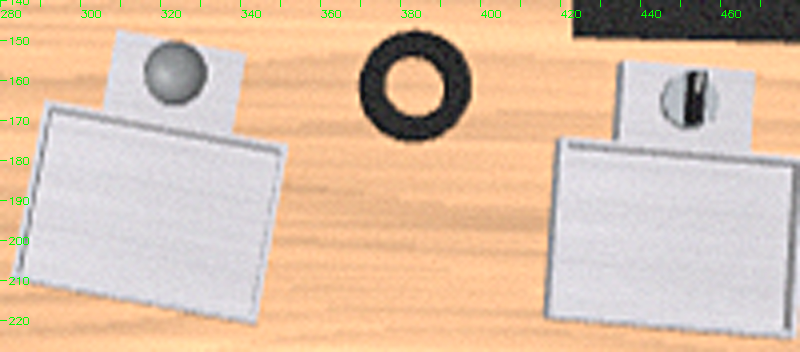

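Crops: both grey mushrooms ((188,255) and (453,259) in original px), the selector (257,262) and the relays (326,258) and (382,267) are confirmed. The blue one at (416,266) is left out. Next I'll fit the part silhouettes and tray corners for poses.

```bash
cat > h.py <<'E'
import numpy as np,cv2,pickle
from scipy.optimize import minimize
from scipy.spatial.transform import Rotation as Rot
def proj(c,X):
    f=200/np.tan(np.radians(c["vfov"]/2)); P=np.asarray(X)@c["R"].T+c["t"]
    return P[:,:2]/P[:,2:]*f+[c["cx"],c["cy"]]
def ray(c,uv,z):
    f=200/np.tan(np.radians(c["vfov"]/2)); d=np.array([(uv[0]-c["cx"])/f,(uv[1]-c["cy"])/f,1])
    d=c["R"].T@d; o=-c["R"].T@c["t"]; return o+d*(z-o[2])/d[2]
def box(a,b,z0,z1): return [[x,y,z] for x in(-a/2,a/2) for y in(-b/2,b/2) for z in(z0,z1)]
def ring(d,z): t=np.linspace(0,6.28,24); return np.c_[np.cos(t)*d/2,np.sin(t)*d/2,0*t+z].tolist()
M={"m":box(.04,.04,0,.04)+ring(.038,.058)+ring(.034,.063)+ring(.018,.07),"r":box(.038,.03,0,.062),
   "s":box(.04,.04,0,.038)+ring(.034,.048)+box(.032,.009,.048,.062)}
def fit(c,kind,uv,yaw0,z0=0):
    im=c["image"]; S=4
    hsv=cv2.cvtColor(im,cv2.COLOR_RGB2HSV); x0,y0=int(uv[0])-22,int(uv[1])-22
    raw=((hsv[...,1]<80)|(hsv[...,2]<45)).astype(np.float32)[y0:y0+44,x0:x0+44]
    m=cv2.resize(raw,None,fx=S,fy=S,interpolation=cv2.INTER_LINEAR)>.5
    n,l,_,_=cv2.connectedComponentsWithStats(m.astype(np.uint8)); 
    k=l[44//2*S,44//2*S]; m=(l==k)
    X=np.array(M[kind])
    def cost(p):
        a=p[2]*10; R=np.array([[np.cos(a),-np.sin(a),0],[np.sin(a),np.cos(a),0],[0,0,1]])
        u=(proj(c,X@R.T+[p[0],p[1],z0])-[x0-.5+.5,y0])*S+ (S-1)/2
        h=cv2.convexHull(np.round(u*16).astype(np.int32)); b=np.zeros(m.shape,np.uint8)
        cv2.fillPoly(b,[h],1,shift=4); return 1-(m&(b>0)).sum()/(m|(b>0)).sum()
    g=ray(c,uv,.03); best=min((minimize(cost,[g[0]+dx,g[1]+dy,(yaw0+da)/573],method="Nelder-Mead",options=dict(initial_simplex=[[g[0]+dx,g[1]+dy,(yaw0+da)/573],[g[0]+dx+.008,g[1]+dy,(yaw0+da)/573],[g[0]+dx,g[1]+dy+.008,(yaw0+da)/573],[g[0]+dx,g[1]+dy,(yaw0+da+12)/573]])) for dx in(-.006,.006) for dy in(-.01,.01) for da in(-8,6)),key=lambda r:r.fun)
    return best.x*[1,1,573],best.fun
def delta(p,yaw=0):
    """world target TCP (m); yaw = angle of tool y from world x, deg -> dx dy dz cm, twist deg"""
    from workcell import arm
    s=arm.state(); R=s["tcp_rot"]; d=(R.T@(np.array(p)-s["tool_pos"]))*100
    cur=np.degrees(np.arctan2(R[1,1],R[0,1])); return np.round(d,2),round(-((yaw-cur+180)%360-180),2)
E
python3 - <<'E'
from h import *
c=pickle.load(open("pics/top0.pkl","rb"))
for n,k,uv,a in(("mA","m",(188,255),-10),("mB","m",(453,259),-3),("sel","s",(257,262),-8),("r1","r",(326,258),-8),("r2","r",(382,267),-8)):
    p,f=fit(c,k,uv,a); print(n,p.round(4),round(f,3))
T={"relay":([(36,158),(283,158),(279,340),(26,338)],(160,140)),"mush":([(526,101),(768,143),(737,324),(492,279)],(160,140)),"sel":([(559,137),(803,157),(795,337),(546,317)],(280,140))}
for n,(cs,o) in T.items():
    P=np.array([ray(c,np.array(q)/4+o,.02)[:2] for q in cs]); e=P[1]-P[0]+P[2]-P[3]
    print(n,P.mean(0).round(4),"yaw",np.degrees(np.arctan2(-e[0]*-1,-e[1])).round(1),np.linalg.norm(P-np.roll(P,-1,0),axis=1).round(3))
for n,uv,z in(("mug",(254.5,169),.08),("tape",(383,161),.019)): print(n,ray(c,uv,z).round(3))
print(delta([.4,0,.2]))
E
```

```text
mA [ 0.4669  0.3112 -2.0567] 0.109
mB [ 0.4696 -0.3113 -1.9909] 0.106
sel [ 0.4529  0.148  -7.51  ] 0.122
r1 [ 0.4628 -0.0106 -7.5824] 0.068
r2 [ 0.4471 -0.1451 -7.341 ] 0.069
relay [0.5917 0.2939] yaw 0.9 [0.148 0.11  0.151 0.108]
mush [0.6198 0.01  ] yaw -9.0 [0.148 0.111 0.149 0.11 ]
sel [ 0.611  -0.3065] yaw -3.5 [0.148 0.109 0.15  0.109]
mug [0.665 0.156 0.08 ]
tape [ 0.701 -0.147  0.019]
(array([ 37.92, -44.74,   1.94]), np.float64(-71.51))
```

```bash
python3 - <<'E'
from h import *
c=pickle.load(open("pics/top0.pkl","rb")); im=c["image"][...,::-1]
out=[]
for k,p in(("m",(.4669,.3112,-2)),("s",(.4529,.148,-7.5)),("r",(.4628,-.0106,-7.6)),("r",(.4471,-.1451,-7.3)),("m",(.4696,-.3113,-2))):
    a=np.radians(p[2]);R=Rot.from_euler("z",a).as_matrix();u=proj(c,np.array(M[k])@R.T+[p[0],p[1],0]);x0,y0=(u.mean(0)-16).astype(int)
    o=cv2.convertScaleAbs(cv2.resize(im[y0:y0+32,x0:x0+32],None,fx=8,fy=8),alpha=1.6)
    cv2.polylines(o,[cv2.convexHull(((u-[x0,y0]+.5)*8).astype(np.int32))],True,(0,255,0),1)
    u8=((u[:8]-[x0,y0]+.5)*8).astype(np.int32); cv2.polylines(o,[cv2.convexHull(u8[1::2])],True,(0,0,255),1); out.append(o)
out.append(out[0]*0); cv2.imwrite("pics/ov.png",np.vstack([np.hstack(out[:3]),np.hstack(out[3:])]))
E
```

```text
Traceback (most recent call last):
cv2.error: OpenCV(4.12.0) /io/opencv/modules/imgproc/src/convhull.cpp:143: error: (-215:Assertion failed) total >= 0 && (depth == CV_32F || depth == CV_32S) in function 'convexHull'
```

```bash
python3 - <<'E'
from h import *
c=pickle.load(open("pics/top0.pkl","rb")); im=c["image"][...,::-1]
out=[]
for k,p in(("m",(.4669,.3112,-2)),("s",(.4529,.148,-7.5)),("r",(.4628,-.0106,-7.6)),("r",(.4471,-.1451,-7.3)),("m",(.4696,-.3113,-2))):
    R=Rot.from_euler("z",p[2],degrees=True).as_matrix();u=proj(c,np.array(M[k])@R.T+[p[0],p[1],0]);x0,y0=(u.mean(0)-16).astype(int)
    o=cv2.convertScaleAbs(cv2.resize(im[y0:y0+32,x0:x0+32],None,fx=8,fy=8),alpha=1.6)
    f=lambda v:cv2.convexHull(((v-[x0,y0]+.5)*8).astype(np.int32).copy())
    cv2.polylines(o,[f(u)],True,(0,255,0),1)
    cv2.polylines(o,[f(u[:8][1::2])],True,(0,0,255),1); out.append(o)
out.append(out[0]*0); cv2.imwrite("pics/ov.png",np.vstack([np.hstack(out[:3]),np.hstack(out[3:])]))
E
```

```text
(no output)
```

View pics/ov.png

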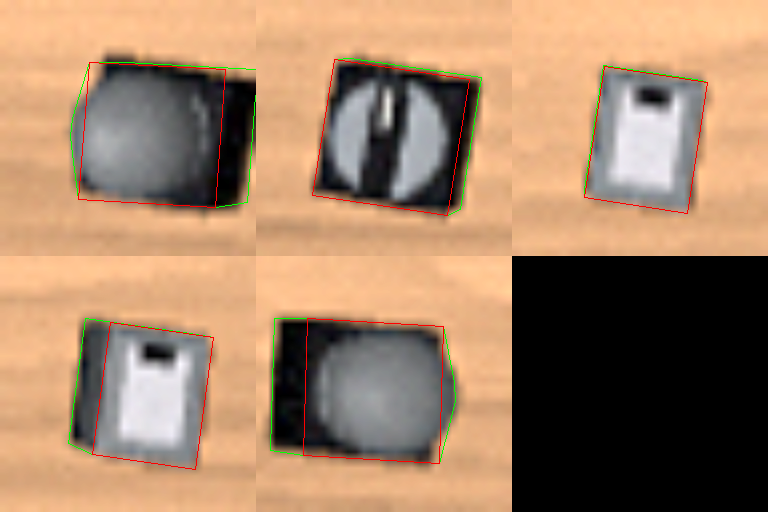

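Overlay check: the silhouettes match within about 2 mm. Mushroom A's yaw is nearer −7°. Starting with mushroom B.

```bash
python3 -m creep '0 0 0 -6.95;0 0 0 -6.95;0 0 0 -6.95;0 0 0 -6.95;0 0 0 -6.95;0 0 0 -6.95;0 0 0 -6.95;0 0 0 -6.95;0 0 0 -6.95;0 0 0 -6.95;0 0 0 0' 0 20; python3 -c "
from h import *;print(delta([.4696,-.3113,.12],-2))"
```

```text
clock: 1.02
tool_pos: [0.1823, -0.5449, 0.2188]
tcp_rot: [[0.033, 0.999, -0.0], [0.999, -0.033, 0.001], [0.001, -0.0, -1.0]]
wrist_force: [0.5, 0.0, -0.4]
opening: 0.0941
grasp_force: 0.0
(array([24.28, 27.95,  9.9 ]), np.float64(0.11))
```

```bash
python3 -m creep '2.4 2.8 1 0;2.4 2.8 1 0;2.4 2.8 1 0;2.4 2.8 1 0;2.4 2.8 1 0;2.4 2.8 1 0;2.4 2.8 1 0;2.4 2.8 1 0;2.4 2.8 1 0;2.4 2.8 .9 0;0 0 0 0;0 0 0 0' ; python3 - <<'E'
from h import *
from workcell import arm
print(delta([.4696,-.3113,.026],-2))
c=arm.capture("wrist"); cv2.imwrite("pics/w1.png",cv2.convertScaleAbs(c["image"][...,::-1],alpha=1.5))
for z in(0,.04): print(proj(c,[[.4696+a,-.3113+b,z] for a in(-.02,.02) for b in(-.02,.02)]).round(0).tolist())
E
```

```text
clock: 2.02
tool_pos: [0.4711, -0.3133, 0.1193]
tcp_rot: [[0.033, 0.999, -0.002], [0.999, -0.033, 0.001], [0.001, -0.002, -1.0]]
wrist_force: [-0.1, 0.8, -0.6]
opening: 0.0943
grasp_force: 0.0
(array([ 0.18, -0.14,  9.33]), np.float64(0.08))
[[292.0, 217.0], [289.0, 171.0], [338.0, 216.0], [337.0, 170.0]]
[[288.0, 234.0], [285.0, 183.0], [341.0, 233.0], [340.0, 181.0]]
```

View pics/w1.png

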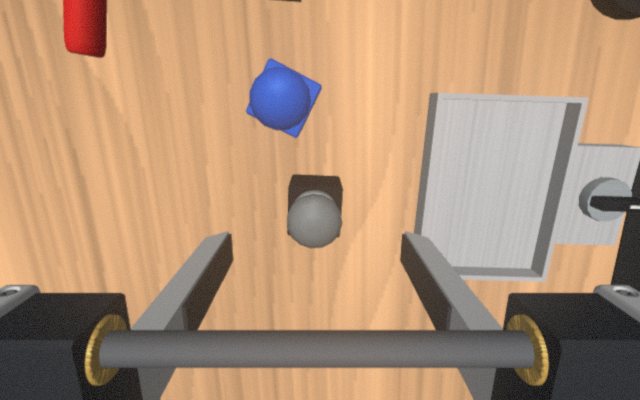

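Wrist view: mushroom B's body top has corners at about (289,176) and (341,178), within about 3 mm of prediction. Descending to grip.

```bash
python3 -m creep '.3 -.1 2 0;0 0 2.5 0;0 0 2.5 0;0 0 1.5 0;0 0 .8 0;0 0 0 0;0 0 0 0'; python3 -m creep '0 0 0 0;0 0 0 0;0 0 0 0;0 0 0 0;0 0 0 0;0 0 0 0' 255 20; python3 -m creep '0 0 -1 0;0 0 -2 0;0 0 -3 0;0 0 -3 0;0 0 -3 0;0 0 -1 0;0 0 0 0;0 0 0 0'; python3 -c "
from h import *;print(delta([.6143,-.0246,.15],-9))"
```

```text
clock: 2.65
tool_pos: [0.4693, -0.3134, 0.028]
tcp_rot: [[0.037, 0.999, 0.0], [0.999, -0.037, -0.0], [-0.0, 0.0, -1.0]]
wrist_force: [0.6, 0.2, 0.0]
opening: 0.0938
grasp_force: 0.0
clock: 3.15
tool_pos: [0.4699, -0.3123, 0.0278]
tcp_rot: [[0.035, 0.999, 0.0], [0.999, -0.035, -0.0], [-0.0, 0.0, -1.0]]
wrist_force: [0.6, -0.6, -0.1]
opening: 0.0574
grasp_force: 0.0
clock: 3.82
tool_pos: [0.4697, -0.3121, 0.1574]
tcp_rot: [[0.035, 0.999, 0.0], [0.999, -0.035, -0.0], [-0.0, 0.0, -1.0]]
wrist_force: [0.0, 0.7, -1.0]
opening: 0.0041
grasp_force: 0.0
(array([29.24, 13.45,  0.74]), np.float64(7.0))
```

The fingers are slow (about 75 mm/s), so I lifted too early. Opening and looking again.

```bash
python3 -m creep '0 0 0 0;0 0 0 0;0 0 0 0;0 0 0 0;0 0 0 0;0 0 0 0;0 0 0 0;0 0 0 0;0 0 0 0;0 0 0 0;0 0 0 0;0 0 0 0' 0; python3 - <<'E'
from h import *
from workcell import arm
c=arm.capture("wrist"); cv2.imwrite("pics/w2.png",cv2.convertScaleAbs(c["image"][...,::-1],alpha=1.5))
print(arm.state()["opening"])
for z in(0,.04): print(proj(c,[[.4696+a,-.3113+b,z] for a in(-.02,.02) for b in(-.02,.02)]).round(0).tolist())
t=arm.capture("top");pickle.dump(t,open("pics/top1.pkl","wb"))
E
```

```text
clock: 4.82
tool_pos: [0.4697, -0.3123, 0.1575]
tcp_rot: [[0.035, 0.999, 0.0], [0.999, -0.035, -0.0], [-0.0, 0.0, -1.0]]
wrist_force: [-0.5, 0.3, 0.6]
opening: 0.0807
grasp_force: 0.0
0.08435855768780459
[[296.0, 205.0], [293.0, 164.0], [337.0, 203.0], [336.0, 163.0]]
[[293.0, 219.0], [290.0, 173.0], [340.0, 217.0], [339.0, 171.0]]
```

View pics/w2.png

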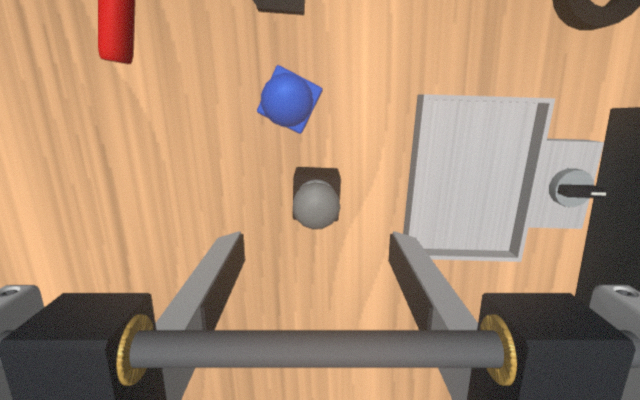

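Mushroom B still stands undisturbed, body top corners at about (294,168) and (340,168). Descending again with time to close.

```bash
python3 -m creep '.2 0 3 0;0 0 3 0;0 0 3 0;0 0 2.5 0;0 0 1.1 0;0 0 .5 0;0 0 0 0;0 0 0 0' 50;python3 -m creep '0 0 0 0;0 0 0 0;0 0 0 0;0 0 0 0;0 0 0 0;0 0 0 0;0 0 0 0;0 0 0 0;0 0 0 0' 255 20; python3 -c "
from h import *;print(delta([.6143,-.0246,.15],-9))"
```

```text
clock: 5.58
tool_pos: [0.4707, -0.311, 0.0277]
tcp_rot: [[0.035, 0.999, 0.002], [0.999, -0.035, -0.001], [-0.001, 0.002, -1.0]]
wrist_force: [-0.1, 0.7, -0.3]
opening: 0.0761
grasp_force: 0.0
clock: 6.33
tool_pos: [0.4699, -0.3103, 0.0268]
tcp_rot: [[0.035, 0.999, 0.0], [0.999, -0.035, -0.0], [-0.0, 0.0, -1.0]]
wrist_force: [-0.6, 0.6, 3.4]
opening: 0.0403
grasp_force: 19.8
(array([ 29.06,  13.43, -12.33]), np.float64(7.0))
```

```bash
python3 -m creep '0 0 -1.5 0;0 0 -3 0;0 0 -3 0;0 0 -3 0;0 0 -1.8 0;0 0 0 0';python3 -m creep '2.9 1.34 0 0;2.9 1.34 0 0;2.9 1.34 0 0;2.9 1.34 0 0;2.9 1.34 0 0;2.9 1.34 0 0;2.9 1.34 0 0;2.9 1.34 0 0;2.9 1.34 0 0;2.9 1.34 0 0;0 0 0 6.9;0 0 0 0';python3 -m creep '0 0 0 0;0 0 0 0'; python3 -c "
from h import *;print(delta([.6143,-.0246,.032],-9))"
```

```text
clock: 6.83
tool_pos: [0.4725, -0.3125, 0.1543]
tcp_rot: [[0.035, 0.999, 0.007], [0.999, -0.035, -0.006], [-0.006, 0.007, -1.0]]
wrist_force: [0.5, 0.0, -0.0]
opening: 0.04
grasp_force: 19.8
clock: 7.83
tool_pos: [0.613, -0.023, 0.1467]
tcp_rot: [[0.154, 0.988, -0.004], [0.988, -0.154, 0.001], [0.0, -0.004, -1.0]]
wrist_force: [-0.1, -0.2, -0.9]
opening: 0.0403
grasp_force: 19.8
clock: 8.0
tool_pos: [0.6128, -0.0257, 0.1479]
tcp_rot: [[0.153, 0.988, -0.003], [0.988, -0.153, 0.0], [-0.0, -0.003, -1.0]]
wrist_force: [-0.8, -0.6, -0.3]
opening: 0.0403
grasp_force: 19.8
(array([ 0.13,  0.16, 11.59]), np.float64(0.17))
```

```bash
python3 -m creep '.1 .1 3 0;0 0 3 0;0 0 2.5 0;0 0 1.5 0;0 0 1 0;0 0 .5 0;0 0 0 0;0 0 0 0';python3 -m creep '0 0 0 0;0 0 0 0;0 0 0 0;0 0 0 0;0 0 0 0' 80;python3 -m creep '0 0 -1.5 0;0 0 -3 0;0 0 -3 0;0 0 -3 0;0 0 -1.5 0;0 0 0 0;0 0 0 0' 50; python3 -c "
from h import *;print(delta([.4471,-.1451,.13],-7.4))"
```

```text
clock: 8.67
tool_pos: [0.6157, -0.0249, 0.0352]
tcp_rot: [[0.155, 0.988, 0.001], [0.988, -0.155, -0.0], [-0.0, 0.001, -1.0]]
wrist_force: [0.3, -0.2, -0.1]
opening: 0.0403
grasp_force: 19.8
clock: 9.08
tool_pos: [0.6154, -0.0242, 0.0351]
tcp_rot: [[0.155, 0.988, 0.001], [0.988, -0.155, -0.0], [-0.0, 0.001, -1.0]]
wrist_force: [0.4, -0.3, 0.2]
opening: 0.0643
grasp_force: 0.0
clock: 9.67
tool_pos: [0.6157, -0.0243, 0.1555]
tcp_rot: [[0.155, 0.988, 0.002], [0.988, -0.155, -0.0], [-0.0, 0.002, -1.0]]
wrist_force: [-0.5, -0.4, 0.5]
opening: 0.0756
grasp_force: 0.0
(array([-14.54, -14.79,   2.51]), np.float64(-1.5))
```

```bash
python3 -m creep '-2.1 -2.11 0 -1.5;-2.1 -2.11 0 0;-2.1 -2.11 0 0;-2.1 -2.11 0 0;-2.1 -2.11 0 0;-2.1 -2.11 0 0;-2.1 -2.11 0 0;0 0 2.5 0;0 0 0 0;0 0 0 0;0 0 0 0';python3 - <<'E'
from h import *
from workcell import arm
print(delta([.4471,-.1451,.030],-7.4))
c=arm.capture("wrist"); cv2.imwrite("pics/w3.png",cv2.convertScaleAbs(c["image"][...,::-1],alpha=1.5))
R=Rot.from_euler("z",-7.4,degrees=True).as_matrix()
print(proj(c,np.array(M["r"])[1::2]@R.T+[.4471,-.1451,0]).round(0).tolist())
E
```

```text
clock: 10.58
tool_pos: [0.4488, -0.1497, 0.1286]
tcp_rot: [[0.128, 0.992, -0.002], [0.992, -0.128, 0.001], [0.001, -0.002, -1.0]]
wrist_force: [-0.7, -0.5, 0.2]
opening: 0.0754
grasp_force: 0.0
(array([ 0.42, -0.21,  9.87]), np.float64(0.03))
[[286.0, 231.0], [285.0, 190.0], [339.0, 231.0], [340.0, 190.0]]
```

View pics/w3.png

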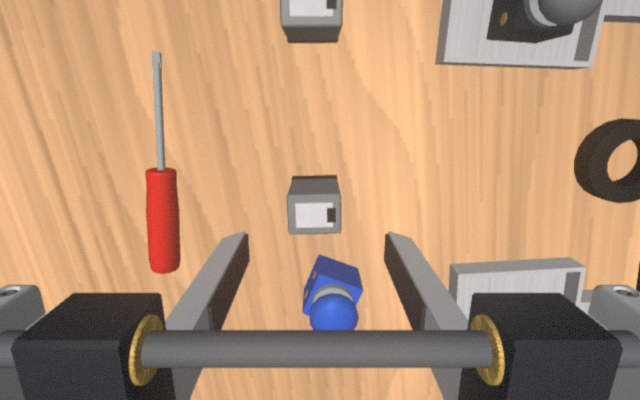

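Relay 2's top spans (288,192) to (341,233), as predicted. Mushroom B stands in the middle tray. Gripping relay 2.

```bash
python3 -m creep '.3 -.1 3 0;0 0 3 0;0 0 2 0;0 0 1.3 0;0 0 .5 0;0 0 0 0;0 0 0 0';python3 -m creep '0 0 0 0;0 0 0 0;0 0 0 0;0 0 0 0;0 0 0 0;0 0 0 0;0 0 0 0;0 0 0 0' 255 20; python3 -m creep '0 0 -1.5 0;0 0 -3 0;0 0 -3 0;0 0 -3 0;0 0 -1.8 0;0 0 0 0;0 0 0 0';  python3 -c "
from h import *;print(delta([.5923,.2589,.15],-7.4),delta([.5923,.2589,.15],1))"
```

```text
clock: 11.22
tool_pos: [0.4496, -0.1474, 0.0322]
tcp_rot: [[0.128, 0.992, 0.001], [0.992, -0.128, -0.001], [-0.0, 0.001, -1.0]]
wrist_force: [-0.0, -0.2, -0.6]
opening: 0.0755
grasp_force: 0.0
clock: 11.88
tool_pos: [0.4485, -0.1473, 0.0317]
tcp_rot: [[0.129, 0.992, -0.0], [0.992, -0.129, 0.0], [-0.0, -0.0, -1.0]]
wrist_force: [0.2, 1.0, 2.7]
opening: 0.0379
grasp_force: 20.0
clock: 12.47
tool_pos: [0.449, -0.1475, 0.1549]
tcp_rot: [[0.129, 0.992, 0.002], [0.992, -0.129, -0.001], [-0.001, 0.002, -1.0]]
wrist_force: [0.4, 0.2, -1.8]
opening: 0.0381
grasp_force: 20.0
(array([42.15,  8.97,  0.48]), np.float64(-0.01)) (array([42.15,  8.97,  0.48]), np.float64(-8.41))
```

```bash
python3 -m creep '3.5 .75 0 0;3.5 .75 0 0;3.5 .75 0 0;3.5 .75 0 0;3.5 .75 0 0;3.5 .75 0 0;3.5 .75 0 0;3.5 .75 0 0;3.5 .75 0 0;3.5 .75 0 0;3.5 .75 0 0;3.5 .75 0 0';python3 -m creep '0 0 0 -4.2;0 0 0 -4.2;0 0 0 0;0 0 0 0';  python3 -c "
from h import *;print(delta([.5923,.2589,.0365],1))"
```

```text
clock: 13.47
tool_pos: [0.5902, 0.2589, 0.1505]
tcp_rot: [[0.129, 0.992, -0.006], [0.992, -0.129, -0.002], [-0.002, -0.005, -1.0]]
wrist_force: [-0.2, -0.6, -0.6]
opening: 0.0379
grasp_force: 20.0
clock: 13.8
tool_pos: [0.5903, 0.2573, 0.1513]
tcp_rot: [[-0.016, 1.0, -0.005], [1.0, 0.016, -0.001], [-0.001, -0.005, -1.0]]
wrist_force: [-0.0, -0.5, -0.9]
opening: 0.0377
grasp_force: 20.0
(array([ 0.17,  0.26, 11.48]), np.float64(-0.1))
```

```bash
python3 -m creep '.1 .2 3 0;0 0 3 0;0 0 2.6 0;0 0 1.5 0;0 0 1 0;0 0 .5 0;0 0 0 0;0 0 0 0';python3 -m creep '0 0 0 0;0 0 0 0;0 0 0 0;0 0 0 0;0 0 0 0' 80;python3 -m creep '0 0 -1.5 0;0 0 -3 0;0 0 -3 0;0 0 -3 0;0 0 -1.5 0;0 0 0 0;0 0 0 0' 50; python3 -c "
from h import *;print(delta([.4669,.3112,.15],-7))"
```

```text
clock: 14.47
tool_pos: [0.5947, 0.2586, 0.0392]
tcp_rot: [[-0.016, 1.0, 0.002], [1.0, 0.016, 0.0], [0.0, 0.002, -1.0]]
wrist_force: [-1.1, 0.1, 0.2]
opening: 0.038
grasp_force: 20.0
clock: 14.88
tool_pos: [0.5942, 0.2588, 0.039]
tcp_rot: [[-0.017, 1.0, 0.001], [1.0, 0.017, 0.0], [0.0, 0.001, -1.0]]
wrist_force: [-0.3, 1.0, 0.1]
opening: 0.064
grasp_force: 0.0
clock: 15.47
tool_pos: [0.5945, 0.2589, 0.1595]
tcp_rot: [[-0.017, 1.0, 0.002], [1.0, 0.017, 0.001], [0.001, 0.002, -1.0]]
wrist_force: [-0.4, -0.4, 0.5]
opening: 0.0756
grasp_force: 0.0
(array([  5.45, -12.67,   0.93]), np.float64(8.0))
```

Next is mushroom A.

```bash
python3 -m creep '1.36 -3.17 0 0;1.36 -3.17 0 0;1.36 -3.17 0 0;1.36 -3.17 0 0;0 0 1 4;0 0 1 4;0 0 1 0;0 0 0 0;0 0 0 0;0 0 0 0';python3 - <<'E'
from h import *
from workcell import arm
print(delta([.4669,.3112,.026],-7))
c=arm.capture("wrist"); cv2.imwrite("pics/w4.png",cv2.convertScaleAbs(c["image"][...,::-1],alpha=1.5))
R=Rot.from_euler("z",-7,degrees=True).as_matrix()
print(proj(c,np.array(M["m"])[1:8:2]@R.T+[.4669,.3112,0]).round(0).tolist())
E
```

```text
clock: 16.3
tool_pos: [0.4662, 0.3105, 0.1278]
tcp_rot: [[0.122, 0.993, -0.001], [0.993, -0.122, -0.0], [-0.001, -0.001, -1.0]]
wrist_force: [0.0, -0.2, -0.4]
opening: 0.0757
grasp_force: 0.0
(array([ 0.08,  0.07, 10.18]), np.float64(0.01))
[[291.0, 231.0], [290.0, 180.0], [342.0, 231.0], [343.0, 181.0]]
```

View pics/w4.png

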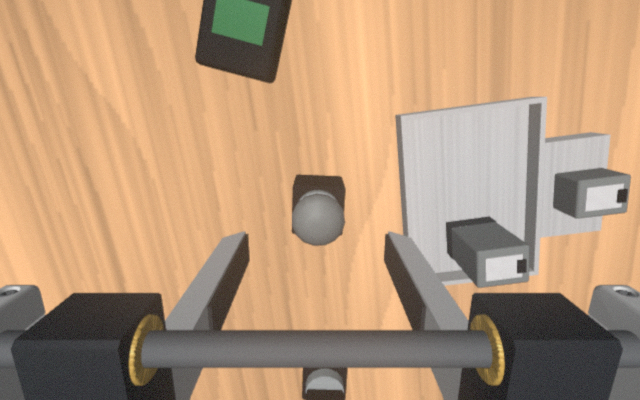

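Mushroom A's body top corners are at (293,177) and (344,177), as predicted. Relay 2 stands in its tray at about (490,250).

```bash
python3 -m creep '.2 .1 3 0;0 0 3 0;0 0 2.3 0;0 0 1.3 0;0 0 .5 0;0 0 0 0;0 0 0 0';python3 -m creep '0 0 0 0;0 0 0 0;0 0 0 0;0 0 0 0;0 0 0 0;0 0 0 0;0 0 0 0;0 0 0 0' 255 20; python3 -m creep '0 0 -1.5 0;0 0 -3 0;0 0 -3 0;0 0 -3 0;0 0 -1.8 0;0 0 0 0;0 0 0 0';  python3 -c "
from h import *;print(delta([.6253,.0446,.15],-9))"
```

```text
clock: 16.93
tool_pos: [0.4686, 0.3132, 0.0286]
tcp_rot: [[0.122, 0.993, 0.002], [0.993, -0.122, 0.001], [0.001, 0.002, -1.0]]
wrist_force: [0.5, -0.7, 1.4]
opening: 0.0753
grasp_force: 0.0
clock: 17.6
tool_pos: [0.4675, 0.3128, 0.0277]
tcp_rot: [[0.122, 0.993, 0.0], [0.993, -0.122, 0.0], [0.0, 0.0, -1.0]]
wrist_force: [-0.4, -1.2, 1.7]
opening: 0.0401
grasp_force: 19.8
clock: 18.18
tool_pos: [0.4679, 0.313, 0.151]
tcp_rot: [[0.122, 0.993, 0.002], [0.993, -0.122, 0.001], [0.001, 0.002, -1.0]]
wrist_force: [-0.0, -0.3, -1.4]
opening: 0.04
grasp_force: 19.8
(array([-24.72,  18.89,   0.11]), np.float64(2.0))
```

```bash
python3 -m creep '-2.47 1.89 0 0;-2.47 1.89 0 0;-2.47 1.89 0 0;-2.47 1.89 0 0;-2.47 1.89 0 0;-2.47 1.89 0 0;-2.47 1.89 0 0;-2.47 1.89 0 0;-2.47 1.89 0 0;-2.47 1.89 0 0;0 0 0 2;0 0 0 0';python3 -m creep '0 0 0 0;0 0 0 0';  python3 -c "
from h import *;print(delta([.6253,.0446,.0325],-9))"
```

```text
clock: 19.18
tool_pos: [0.6236, 0.0427, 0.1468]
tcp_rot: [[0.16, 0.987, -0.006], [0.987, -0.16, 0.0], [-0.0, -0.006, -1.0]]
wrist_force: [-0.6, -0.3, -1.0]
opening: 0.0405
grasp_force: 19.8
clock: 19.35
tool_pos: [0.6232, 0.0453, 0.1484]
tcp_rot: [[0.155, 0.988, -0.004], [0.988, -0.155, 0.001], [-0.0, -0.004, -1.0]]
wrist_force: [-0.3, -0.5, -0.3]
opening: 0.04
grasp_force: 19.8
(array([-0.04,  0.26, 11.59]), np.float64(0.08))
```

Releasing it, then on to the selector.

```bash
python3 -m creep '0 .1 3 0;0 0 3 0;0 0 2.8 0;0 0 1.5 0;0 0 1 0;0 0 .5 0;0 0 0 0;0 0 0 0';python3 -m creep '0 0 0 0;0 0 0 0;0 0 0 0;0 0 0 0;0 0 0 0' 80;python3 -m creep '0 0 -1.5 0;0 0 -3 0;0 0 -3 0;0 0 -3 0;0 0 -1.5 0;0 0 0 0;0 0 0 0' 50; python3 -c "
from h import *;print(delta([.4529,.148,.13],-7.5))"
```

```text
clock: 20.02
tool_pos: [0.6265, 0.045, 0.0333]
tcp_rot: [[0.155, 0.988, 0.002], [0.988, -0.155, -0.0], [0.0, 0.002, -1.0]]
wrist_force: [-0.4, -0.3, -0.4]
opening: 0.0401
grasp_force: 19.8
clock: 20.43
tool_pos: [0.6261, 0.0443, 0.0327]
tcp_rot: [[0.157, 0.988, 0.001], [0.988, -0.157, -0.0], [0.0, 0.001, -1.0]]
wrist_force: [0.7, -0.3, 0.0]
opening: 0.0641
grasp_force: 0.0
clock: 21.02
tool_pos: [0.6265, 0.0443, 0.1534]
tcp_rot: [[0.157, 0.988, 0.002], [0.988, -0.157, -0.0], [0.0, 0.002, -1.0]]
wrist_force: [0.0, -0.2, -0.1]
opening: 0.0755
grasp_force: 0.0
(array([  7.53, -18.78,   2.3 ]), np.float64(-1.51))
```

```bash
python3 -m creep '1.25 -3.13 0 -1.5;1.25 -3.13 0 0;1.25 -3.13 0 0;1.25 -3.13 0 0;1.25 -3.13 0 0;1.25 -3.13 0 0;0 0 2.3 0;0 0 0 0;0 0 0 0;0 0 0 0';python3 - <<'E'
from h import *
from workcell import arm
print(delta([.4529,.148,.026],-7.5))
c=arm.capture("wrist"); cv2.imwrite("pics/w5.png",cv2.convertScaleAbs(c["image"][...,::-1],alpha=1.5))
R=Rot.from_euler("z",-7.5,degrees=True).as_matrix()
print(proj(c,np.array(M["s"])[1:8:2]@R.T+[.4529,.148,0]).round(0).tolist())
E
```

```text
clock: 21.85
tool_pos: [0.4499, 0.1436, 0.1288]
tcp_rot: [[0.131, 0.991, -0.002], [0.991, -0.131, -0.0], [-0.001, -0.002, -1.0]]
wrist_force: [0.0, -0.6, 0.0]
opening: 0.0756
grasp_force: 0.0
(array([ 0.48,  0.26, 10.28]), np.float64(-0.04))
[[293.0, 225.0], [292.0, 174.0], [345.0, 225.0], [346.0, 174.0]]
```

View pics/w5.png

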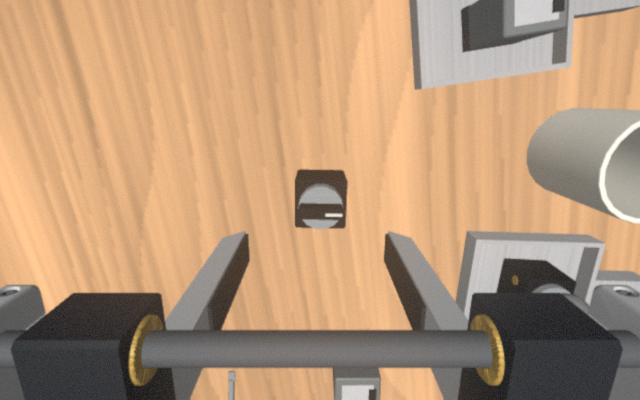

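Selector body (296,171) to (347,228) matches. Gripping it.

```bash
python3 -m creep '.4 .3 3 0;0 0 3 0;0 0 2.4 0;0 0 1.3 0;0 0 .5 0;0 0 0 0;0 0 0 0';python3 -m creep '0 0 0 0;0 0 0 0;0 0 0 0;0 0 0 0;0 0 0 0;0 0 0 0;0 0 0 0;0 0 0 0' 255 20; python3 -m creep '0 0 -1.5 0;0 0 -3 0;0 0 -3 0;0 0 -3 0;0 0 -1.8 0;0 0 0 0;0 0 0 0';  python3 -c "
from h import *;print(delta([.611,-.3065,.15],-3.5))"
```

```text
clock: 22.48
tool_pos: [0.4547, 0.1474, 0.0281]
tcp_rot: [[0.131, 0.991, 0.001], [0.991, -0.131, 0.0], [0.0, 0.001, -1.0]]
wrist_force: [0.3, -0.1, 0.7]
opening: 0.0757
grasp_force: 0.0
clock: 23.15
tool_pos: [0.4535, 0.1477, 0.0278]
tcp_rot: [[0.131, 0.991, 0.0], [0.991, -0.131, 0.0], [0.0, 0.0, -1.0]]
wrist_force: [-1.0, -0.3, 4.1]
opening: 0.0399
grasp_force: 19.9
clock: 23.73
tool_pos: [0.4539, 0.1476, 0.1509]
tcp_rot: [[0.131, 0.991, 0.002], [0.991, -0.131, 0.0], [0.0, 0.002, -1.0]]
wrist_force: [-0.4, -0.5, -1.3]
opening: 0.0398
grasp_force: 19.9
(array([-42.97,  21.51,   0.11]), np.float64(-4.01))
```

```bash
python3 -m creep '-3.58 1.79 0 0;-3.58 1.79 0 0;-3.58 1.79 0 0;-3.58 1.79 0 0;-3.58 1.79 0 0;-3.58 1.79 0 0;-3.58 1.79 0 0;-3.58 1.79 0 0;-3.58 1.79 0 0;-3.58 1.79 0 0;-3.58 1.79 0 0;-3.58 1.79 0 0';python3 -m creep '0 0 0 -4;0 0 0 0;0 0 0 0;0 0 0 0';  python3 -c "
from h import *;print(delta([.611,-.3065,.0325],-3.5))"
```

```text
clock: 24.73
tool_pos: [0.6087, -0.3072, 0.1462]
tcp_rot: [[0.131, 0.991, -0.005], [0.991, -0.131, 0.004], [0.003, -0.006, -1.0]]
wrist_force: [1.1, 0.5, -1.0]
opening: 0.0404
grasp_force: 19.9
clock: 25.07
tool_pos: [0.609, -0.3046, 0.1481]
tcp_rot: [[0.062, 0.998, -0.003], [0.998, -0.062, 0.003], [0.002, -0.004, -1.0]]
wrist_force: [-0.4, -0.3, -1.1]
opening: 0.0399
grasp_force: 19.9
(array([-0.21,  0.25, 11.56]), np.float64(-0.03))
```

```bash
python3 -m creep '0 .1 3 0;0 0 3 0;0 0 2.8 0;0 0 1.5 0;0 0 1 0;0 0 .5 0;0 0 0 0;0 0 0 0';python3 -m creep '0 0 0 0;0 0 0 0;0 0 0 0;0 0 0 0;0 0 0 0' 80;python3 -m creep '0 0 -1.5 0;0 0 -3 0;0 0 -3 0;0 0 -3 0;0 0 -1.5 0;0 0 0 0;0 0 0 0' 50; python3 -c "
from h import *;print(delta([.4628,-.0106,.13],-7.5))"
```

```text
clock: 25.73
tool_pos: [0.6125, -0.3068, 0.0341]
tcp_rot: [[0.061, 0.998, 0.003], [0.998, -0.061, -0.002], [-0.002, 0.003, -1.0]]
wrist_force: [0.0, -0.7, -0.5]
opening: 0.04
grasp_force: 19.9
clock: 26.15
tool_pos: [0.6115, -0.3067, 0.0329]
tcp_rot: [[0.061, 0.998, 0.001], [0.998, -0.061, -0.0], [-0.0, 0.001, -1.0]]
wrist_force: [0.5, 0.2, 0.1]
opening: 0.0641
grasp_force: 0.0
clock: 26.73
tool_pos: [0.612, -0.307, 0.1546]
tcp_rot: [[0.061, 0.998, 0.003], [0.998, -0.061, -0.002], [-0.002, 0.003, -1.0]]
wrist_force: [0.5, 0.2, -0.7]
opening: 0.0754
grasp_force: 0.0
(array([ 28.68, -16.72,   2.36]), np.float64(3.99))
```

```bash
python3 -m creep '3.19 -1.86 0 0;3.19 -1.86 0 0;3.19 -1.86 0 0;3.19 -1.86 0 0;3.19 -1.86 0 0;3.19 -1.86 0 0;3.19 -1.86 0 0;3.19 -1.86 0 0;3.19 -1.86 0 0;0 0 1 4;0 0 1.3 0;0 0 0 0';python3 -m creep '0 0 0 0;0 0 0 0;0 0 0 0'; python3 -c "
from h import *;print(delta([.4628,-.0106,.03],-7.5))"
```

```text
clock: 27.73
tool_pos: [0.4578, -0.0082, 0.1256]
tcp_rot: [[0.129, 0.992, -0.008], [0.992, -0.129, 0.002], [0.001, -0.008, -1.0]]
wrist_force: [-1.3, 0.1, -0.6]
opening: 0.0756
grasp_force: 0.0
clock: 27.98
tool_pos: [0.462, -0.0101, 0.1296]
tcp_rot: [[0.131, 0.991, -0.0], [0.991, -0.131, -0.0], [-0.0, -0.0, -1.0]]
wrist_force: [0.4, 0.1, 0.4]
opening: 0.0756
grasp_force: 0.0
(array([-0.04,  0.09,  9.96]), np.float64(-0.04))
```

```bash
python3 -m creep '0 0 3 0;0 0 3 0;0 0 2.2 0;0 0 1.2 0;0 0 .5 0;0 0 0 0;0 0 0 0';python3 -m creep '0 0 0 0;0 0 0 0;0 0 0 0;0 0 0 0;0 0 0 0;0 0 0 0;0 0 0 0;0 0 0 0' 255 20; python3 -m creep '0 0 -1.5 0;0 0 -3 0;0 0 -3 0;0 0 -3 0;0 0 -1.5 0;0 0 0 0;0 0 0 0';  python3 -c "
from h import *;print(delta([.5911,.3289,.15],1))"
```

```text
clock: 28.57
tool_pos: [0.4626, -0.0101, 0.0311]
tcp_rot: [[0.131, 0.991, 0.001], [0.991, -0.131, -0.0], [-0.0, 0.001, -1.0]]
wrist_force: [-0.1, 0.0, 0.3]
opening: 0.0754
grasp_force: 0.0
clock: 29.23
tool_pos: [0.4621, -0.0097, 0.0308]
tcp_rot: [[0.131, 0.991, 0.001], [0.991, -0.131, -0.0], [-0.0, 0.001, -1.0]]
wrist_force: [0.7, 0.0, 1.3]
opening: 0.038
grasp_force: 20.0
clock: 29.82
tool_pos: [0.4619, -0.0097, 0.1507]
tcp_rot: [[0.131, 0.991, 0.001], [0.991, -0.131, -0.0], [-0.0, 0.001, -1.0]]
wrist_force: [0.4, -0.1, -1.0]
opening: 0.0382
grasp_force: 20.0
(array([35.26,  8.38,  0.08]), np.float64(-8.5))
```

```bash
python3 -m creep '3.2 .76 0 0;3.2 .76 0 0;3.2 .76 0 0;3.2 .76 0 0;3.2 .76 0 0;3.2 .76 0 0;3.2 .76 0 0;3.2 .76 0 0;3.2 .76 0 0;3.2 .76 0 0;3.2 .76 0 0;0 0 0 -4.2';python3 -m creep '0 0 0 -4.2;0 0 0 0;0 0 0 0;0 0 0 0';  python3 -c "
from h import *;print(delta([.5911,.3289,.0355],1))"
```

```text
clock: 30.82
tool_pos: [0.5898, 0.3332, 0.1462]
tcp_rot: [[0.052, 0.999, -0.004], [0.999, -0.052, 0.001], [0.001, -0.004, -1.0]]
wrist_force: [-1.2, -0.4, 0.0]
opening: 0.0374
grasp_force: 20.0
clock: 31.15
tool_pos: [0.5896, 0.3277, 0.1485]
tcp_rot: [[-0.014, 1.0, -0.003], [1.0, 0.014, -0.001], [-0.001, -0.003, -1.0]]
wrist_force: [-0.1, -0.2, -0.5]
opening: 0.0379
grasp_force: 20.0
(array([ 0.13,  0.19, 11.3 ]), np.float64(-0.22))
```

```bash
python3 -m creep '.1 .1 3 0;0 0 3 0;0 0 2.5 0;0 0 1.5 0;0 0 1 0;0 0 .4 0;0 0 0 0;0 0 0 0';python3 -m creep '0 0 0 0;0 0 0 0;0 0 0 0;0 0 0 0;0 0 0 0' 80;python3 -m creep '0 0 -1.5 0;0 0 -3 0;0 0 -3 0;0 0 -3 0;0 0 -3 0;0 -3 0 0;0 -4 0 0;0 -4 0 0;0 -4 0 0;0 -4 0 0;0 0 0 0;0 0 0 0' 50; python3 - <<'E'
from h import *
from workcell import arm
c=arm.capture("top");s=arm.capture("scene")
for z,k in((c,"t"),(s,"s")): print(z["image"].shape)
a=cv2.resize(c["image"][130:290,150:490,::-1],(800,376),interpolation=cv2.INTER_CUBIC)
b=cv2.resize(s["image"][90:360,150:470,::-1],(265,224),interpolation=cv2.INTER_CUBIC)
b=cv2.resize(s["image"][115:355,160:480,::-1],(299,224),interpolation=cv2.INTER_CUBIC)
o=np.zeros((600,800,3),np.uint8);o[:376]=a;o[376:,:299]=b
cv2.imwrite("pics/fin.png",cv2.convertScaleAbs(o,alpha=1.5))
E
```

```text
clock: 31.82
tool_pos: [0.5928, 0.3299, 0.0379]
tcp_rot: [[-0.015, 1.0, 0.003], [1.0, 0.015, 0.001], [0.001, 0.003, -1.0]]
wrist_force: [0.2, 0.1, 0.5]
opening: 0.0381
grasp_force: 20.0
clock: 32.23
tool_pos: [0.5918, 0.3296, 0.0369]
tcp_rot: [[-0.016, 1.0, 0.001], [1.0, 0.016, 0.0], [0.0, 0.001, -1.0]]
wrist_force: [0.5, -0.8, -0.4]
opening: 0.0639
grasp_force: 0.0
clock: 33.23
tool_pos: [0.3995, 0.3264, 0.1722]
tcp_rot: [[-0.018, 1.0, 0.0], [1.0, 0.018, 0.0], [0.0, 0.0, -1.0]]
wrist_force: [-0.9, 0.5, 0.6]
opening: 0.0757
grasp_force: 0.0
(400, 640, 3)
(400, 640, 3)
```

View pics/fin.png

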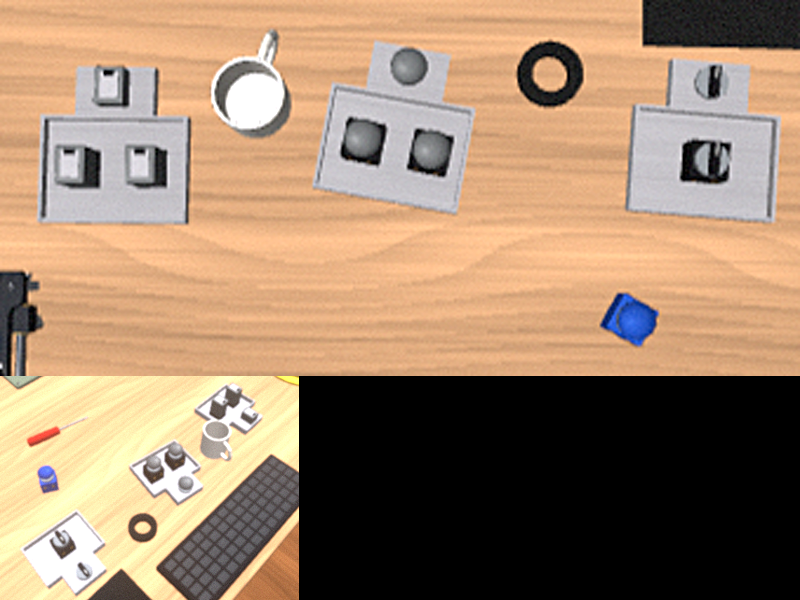

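All five stand upright in the right trays: relays at (75,165) and (145,165), mushrooms at (363,140) and (431,152), selector at (707,160). The mug and the tape look unmoved.

```bash
python3 -c "
from workcell import arm
print(arm.hand_in())"
```

```text
the job is handed in; nothing more can be done
None
```

I've handed in the job: the final picture shows all five parts standing upright in their matching trays, with the mug and tape where they were (about 33 s used); the hand-in returned no verdict.

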